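# Pull the steam warmer's lid shut with the hook pole

### The arm

A 6-joint arm with a two-finger parallel gripper is mounted at the origin on the work surface. World frame = base frame: x ahead of the robot, y to its left, z up, the work surface at z = 0. Lengths are in m, angles in rad, forces in N, time in s.
With the tool pointing down it reaches from about 0.375 to 0.975 m from the base axis. Payload 3.8 kg.
Tool frame: the origin (TCP) lies midway between the tips of the shut fingers; the grasp point (between the pads) lies 19 mm behind it; z points along the fingers, y is the line along which they close (so a half turn about z gives the same grasp; the last joint's range is limited). The gripper opens to 88 mm and grips with 3 to 60 N. Pads are 18 mm wide; open, the fingers measure 123 mm over their backs; the gripper's body (75 mm by 187 mm) begins 45 mm behind the grasp point.
Start: joints at [1.205, 0.264, 1.604, -0, 1.274, -0.037], TCP at [0.218, 0.639, 0.239] pointing down, gripper open.
Joint ranges: [-2.63, 2.63], [-0.94, 2.18], [0.31, 2.57], [-1.31, 4.45], [0, 2.66], [-2.55, 2.55]. Speed limits (rad/s): [2.57, 2.57, 3.14, 3.14, 3.14, 3.14].

### API

Orientations are given as a rotation vector (axis times angle).
In Python, from cell import manip, inverse_kinematics, cams, order gives the robot as it stands. Calls block until the motion is done:
- manip.move_pose(position, orientation): joint-space move of the TCP to a pose.
- manip.move_linear(position, rate=0.15, rot=None): straight line of the TCP; rot=None keeps the orientation; rate is the mean speed in m/s.
- manip.set_joints(angles): joint-space move.
- manip.set_gripper(opening, force=None): finger opening in m; force is the grip in N (None keeps the last); returns when the fingers have stopped.
- manip.dwell(seconds).
- inverse_kinematics(position, orientation): joint angles nearest the present ones, or None.
- manip.state(): the state.
- cams.capture(name): name is "scene" or "top" or "wrist"; returns a dict with "image" (420x560x3 uint8, blue, green, red), "z_map" (420x560 float32, m along the optical axis (not along the pixel's ray), 0 where there is no reading), "intrinsics" (3x3 intrinsics, pixels), "k1" (the pictures are not rectified: a ray, as slopes to the right and down, at radius r is drawn at 1 + k1 r^2 times it, then the intrinsics apply), "position" and "orientation" of the camera in the world; the wrist camera has in their place "T_tool_cam" (4x4, takes a point from camera to tool coordinates, whose origin is the TCP and whose axes are the flange's). Camera axes: x right, y down, z forward; pixel columns grow to the right and rows downward; lengths in m; the calibration is good to about 2 mm. A picture is of the moment at which its call begins: read the wrist's pose just before it.
A pose or a line that the arm cannot do raises manip.IKError and nothing moves.
- order.close_job(): hands the job in; it is judged then, once.
The state is a dict: "clock": time; "joint_pos": joint angles; "joint_velocities": joint speeds; "tau": joint torques, N m; "tool_pos": TCP position; "tcp_rot": TCP orientation; "contact_force": force on the tool from outside, world axes, zero at the start; "moment": the same for the moment, N m; "gripper_width": finger opening in m; "grasp_force": force on a finger pad.
Only numpy, scipy, OpenCV 4.12 (cv2) and the standard library are available. Lean on these libraries where they do the work, as an engineer would, in place of code of your own. Each camera call takes 0.05 s, during which the arm holds its last target. There are 200 camera calls.

### The job

Take the hook pole out of its sloped holster, put its prong sideways through the ring eye on the steam warmer's raised lid and pull the lid fully shut with it, gently and without letting the lid slam or the hand or arm touch the lid. Then unhook the pole, slide it back butt first into the holster until it bottoms out, and let go. Leave everything else on the bench where it is.

Things in the scene. Friction and masses are not known exactly. Their poses are not given: they have to be found in the camera images.
- warmer: Countertop steam warmer, fixed: steel box 310 mm deep, 300 mm wide, top at z 165 mm. Origin on the bench straight below the lid hinge; x points to its back, y along the hinge to the left (seen from the robot), z up. Front face at x -123 mm. The rear half of the top is closed; the front half is an open well that the lid covers.
- lid_angle (a joint): Lid angle in rad: 0 shut (lid level, down over the well; a hard stop), about 1.3 as found (standing up, leaning a little to the front), limit 1.6. The hinge is stiff: the lid stays at any angle. About 2 N at the eye moves it, less when it is nearly down.
- lid: The lid: steel panel 300 mm wide reaching 122 mm from the hinge, the ring eye beyond the middle of its free edge. Origin on the hinge line, 169 mm above the bench; its own -x points from hinge to free edge, y along the hinge, z out of its upper face. At lid angle t the free edge points to the warmer's -x cos t + z sin t.
- eye (a point): Centre of the ring eye: steel ring in the lid's own x-z plane, so its hole runs along the hinge (warmer's y) at every lid angle. Hole 19 mm across, bar 7 mm thick, outside 33 mm. It lies 145 mm from the hinge line, in the lid's plane. Axes as the lid's.
- holster: Holster stand, fixed on the bench, carrying a sloped tube. Origin on the bench; x points away from the robot, in the direction in which the tube rises; y left; z up.
- tube: Square steel tube on the holster, rising 0.60 rad (34 degrees). Origin at the blind bottom, in the middle of its floor; x along the tube to its mouth, y left, z square to its floor. Inside 26 mm wide, 26 mm high; floor and sides run to x 130 mm, the roof only to x 74 mm: the front 56 mm is a trough open above. The pole may not slide down by itself: push it to the bottom.
- pole: Hook pole, 0.14 kg. Wooden handle 16 mm wide (y), 20 mm high (z) from x 30 to 215 mm (its first 30 mm a thinner 13 x 16 mm butt), then a 10 mm steel rod to x 360 mm, where a 9 mm prong turns off square to +y. Origin at the butt's end on the centre line; x along the pole to the prong. Centre of mass near x 165 mm. Good place to grip: x 175 mm, across the 16 mm, square to the pole.
- prong (a point): Middle of the 40 mm long prong: 360 mm along the pole, 20 mm to its +y. Axes as the pole's. At the start the pole stands butt down in the tube, prong to the left, rising at about 0.55 rad (it droops a little in the loose tube).
- butt (a point): End face of the pole's butt, on its centre line (the pole's origin).
- can_a: Bystander, leave it alone: large can 100 mm across, 118 mm tall; origin at the centre of its underside.
- can_b: Bystander, leave it alone: small can 76 mm across, 110 mm tall; origin at the centre of its underside.
- bowl: Bystander, leave it alone: steel bowl 150 mm across, 60 mm tall; origin at the centre of its underside.
- spatula: Bystander, leave it alone: spatula 240 mm long lying on the bench; origin near its middle.
- jar: Bystander, leave it alone: amber jar 70 mm across, 120 mm tall; origin at the centre of its underside.
- cup: Bystander, leave it alone: steel cup 80 mm across, 70 mm tall; origin at the centre of its underside.
- weight: Bystander, leave it alone: dark steel scale weight 60 mm across, 40 mm tall; origin at the centre of its underside.

How it is judged:
On the way, in this order (a step that is already met when the one before it is completed fails the run):
1. the prong is through the ring eye while the lid still stands open (above 0.9 rad) (x of prong in the frame of eye between -0.011 and 0.011 m and z of prong in the frame of eye between -0.011 and 0.011 m and y of prong in the frame of eye between -0.018 and 0.015 m and value of joint lid_angle above 0.9 rad), for 0.2 s.
2. the lid is down (below 0.08 rad) with the prong still through the eye (x of prong in the frame of eye between -0.011 and 0.011 m and z of prong in the frame of eye between -0.011 and 0.011 m and y of prong in the frame of eye between -0.018 and 0.015 m and value of joint lid_angle below 0.08 rad), for 0.1 s.
At the end, for the whole second after the job is handed in: The lid is shut (below 0.05 rad); the pole lies along the tube (within 0.12 rad), prong end out, its butt within 10 mm of the tube's bottom, at rest and released (value of joint lid_angle below 0.05 rad and x of butt in the frame of tube below 0.01 m and distance between butt and tube below 0.035 m and angle between the x axis of pole and the x axis of tube, either way round below 0.12 rad and x of prong in the frame of tube above 0.3 m and linear speed of pole below 0.02 m/s); the robot touches nothing.
It fails at once if the hand or arm touches the lid (over 1 N) (contact force between any of the fingers, the arm and lid above 1 N).
It fails at once if the lid slams or is swung fast (closing faster than 2 rad/s) (velocity of joint lid_angle below -2 rad/s).
It fails at once if a bystander is moved by more than 20 mm (distance of any of can_a, can_b, bowl, spatula, jar, cup, weight from where it was at the start of the episode above 0.02 m).
It also fails if it takes over 61 s, if anything falls off the work surface, if the arm or the gripper's body presses on something with over 40 N, if the wrist force passes 120 N, or if a joint passes its speed limit or range.

## Working session

There is one attempt and no reset: what is moved stays moved. The work goes in short steps, each a Python script; the robot and the scene stay as the last script left them, time stands still between calls to the robot, and variables do not carry over. Pictures are saved under pics/ and viewed, at most 10 in all, crops included, and the job is handed in when it is done.

```bash
mkdir -p pics; ls
cat > h.py <<'E'
import numpy as np, cv2
from scipy.spatial.transform import Rotation as R
from cell import manip, inverse_kinematics, cams, order
def pose(c,tp=None,tr=None):
    if 'T_tool_cam' in c:
        T=np.eye(4);T[:3,:3]=R.from_rotvec(tr).as_matrix();T[:3,3]=tp
        return T@np.array(c['T_tool_cam'])
    T=np.eye(4);o=np.array(c['orientation'])
    T[:3,:3]=o if o.shape==(3,3) else R.from_rotvec(o).as_matrix();T[:3,3]=c['position'];return T
def rays(c,uv):
    K=np.array(c['intrinsics']);uv=np.atleast_2d(uv).astype(float)
    d=(uv-K[:2,2])/[K[0,0],K[1,1]];s=d.copy()
    for _ in range(20): s=d/(1+c['k1']*(s**2).sum(1,keepdims=True))
    return np.c_[s,np.ones(len(s))]
def pts(c,T,uv):
    uv=np.atleast_2d(uv);z=c['z_map'][uv[:,1].astype(int),uv[:,0].astype(int)]
    return (rays(c,uv)*z[:,None])@T[:3,:3].T+T[:3,3]
def plane(c,T,uv,h):
    d=rays(c,uv)@T[:3,:3].T;return T[:3,3]+d*((h-T[2,3])/d[:,2:])
def cloud(c,T):
    v,u=np.mgrid[0:420,0:560];uv=np.c_[u.ravel(),v.ravel()]
    return pts(c,T,uv).reshape(420,560,3)
def shot(n):
    s=manip.state();c=cams.capture(n);return c,pose(c,s['tool_pos'],s['tcp_rot'])
E
python3 - <<'E'
from h import *
import pickle
for n in ['scene','top']:
    c,T=shot(n);cv2.imwrite(f'pics/{n}.png',c['image']);pickle.dump((c,T),open(n+'.pkl','wb'))
    print(n,T.round(3),c['intrinsics'],c['k1'],np.shape(c['orientation']))
print(manip.state())
E
```

```text
pics
scene [[-0.93   0.238 -0.28   0.895]
 [ 0.367  0.613 -0.699  0.691]
 [ 0.005 -0.753 -0.658  0.85 ]
 [ 0.     0.     0.     1.   ]] [[384.24166436   0.         277.80445628]
 [  0.         384.24166436 208.61822818]
 [  0.           0.           1.        ]] -0.01690844500204685 (3,)
top [[-0.014 -0.995  0.101  0.468]
 [-1.     0.014  0.    -0.031]
 [-0.002 -0.101 -0.995  1.43 ]
 [ 0.     0.     0.     1.   ]] [[407.54444581   0.         287.31945376]
 [  0.         407.54444581 210.59287908]
 [  0.           0.           1.        ]] 0.0369144903045472 (3,)
{'clock': 0.1, 'joint_pos': array([ 1.20511944e+00,  2.64659377e-01,  1.60522913e+00, -3.14234118e-05,
        1.27374717e+00, -3.68775917e-02]), 'joint_velocities': array([ 9.85522098e-05, -1.07600624e-03, -3.56881780e-03,  7.97470112e-04,
        3.58152024e-04, -1.87850147e-03]), 'tau': array([ 4.02598498e-04, -5.03613782e+01, -3.58072329e+01,  7.32570933e-02,
        2.33054993e-02, -5.56418502e-05]), 'tool_pos': array([0.2177246 , 0.63822889, 0.23752945]), 'tcp_rot': array([-0.51407679, -3.0988608 ,  0.00315344]), 'contact_force': array([ 0.68087205, -0.45709207, -0.08445201]), 'moment': array([ 0.01261304, -0.02487143, -0.0073157 ]), 'grasp_force': 0.0, 'gripper_width': 0.08786951862065183}
```

View pics/scene.png

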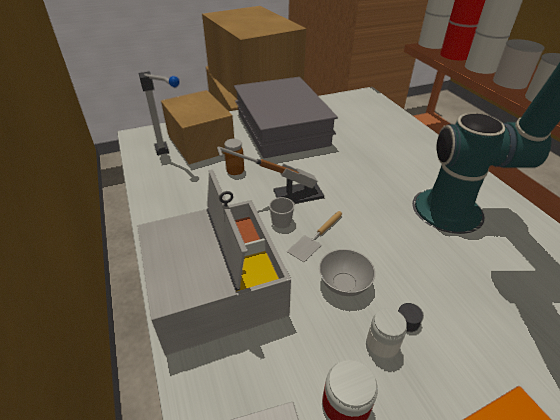

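View pics/top.png

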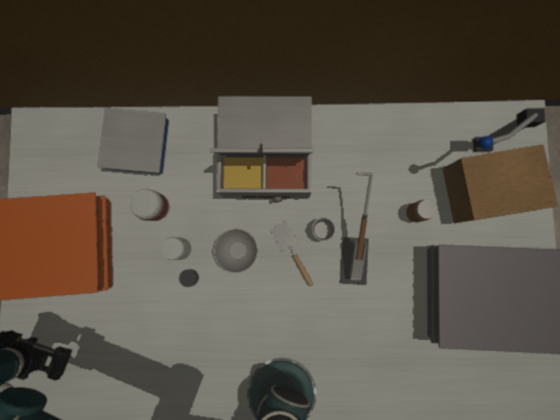

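The scene view shows the raised lid edge-on with its eye at about (227,197), the pole with its wooden handle at (250–290,160–172), and the prong at about (220,150). In the top view the warmer covers (217–312,97–197), the eye is near (262,148), the pole runs from (358,255) to (370,173) with the prong towards (358,173), and the tube is at (357,265).

```bash
cat > meas.py <<'E'
from h import *
import pickle
D={n:pickle.load(open(n+'.pkl','rb')) for n in ['scene','top']}
C={n:cloud(*D[n]) for n in D}
t=C['top'];s=C['scene']
m=np.zeros((420,560),bool);m[85:205,205:325]=1
m&=abs(t[...,2]-.165)<.012
r=cv2.minAreaRect(t[m][:,:2].astype(np.float32));print('warmer rect',m.sum(),r,np.median(t[m][:,2]));print(cv2.boxPoints(r))
# lid & eye: high points near warmer
for n,c in C.items():
    w=(c[...,2]>.19)&(c[...,2]<.36)&(abs(c[...,1]-r[0][1])<.18)&(abs(c[...,0]-r[0][0])<.2)
    P=c[w];print(n,'lid pts',len(P),P.min(0),P.max(0))
    hi=P[P[:,2]>P[:,2].max()-.03];print(' hi',len(hi),hi.mean(0),hi.min(0),hi.max(0))
    v,u=np.where(w);print(' px',u.min(),u.max(),v.min(),v.max())
# pole: wood mask
for n,(u0,u1,v0,v1) in {'top':(345,380,165,285),'scene':(215,330,140,205)}.items():
    im=D[n][0]['image'];hsv=cv2.cvtColor(im,cv2.COLOR_BGR2HSV);c=C[n]
    box=np.zeros((420,560),bool);box[v0:v1,u0:u1]=1
    wood=box&(hsv[...,0]<15)&(hsv[...,1]>110)&(c[...,2]>.09)
    P=c[wood];mu=P.mean(0);d=np.linalg.svd(P-mu)[2][0];d*=np.sign(d[0]);q=(P-mu)@d
    print(n,'wood',len(P),mu,'dir',d,'slope',np.arcsin(d[2]),'yaw',np.arctan2(d[1],d[0]),'ends',mu+d*q.min(),mu+d*q.max(),np.ptp(q))
    hi=box&(c[...,2]>.12)&~wood&(c[...,2]<.4)
    v,u=np.where(hi);o=np.argsort(-c[hi][:,2])
    for i in o[:60:3]:print(u[i],v[i],c[v[i],u[i]].round(4))
E
python3 meas.py
python3 - <<'E'
import cv2
a=cv2.imread('pics/top.png')[85:285,205:385];b=cv2.imread('pics/scene.png')[130:300,195:335]
o=cv2.hconcat([cv2.resize(a,(440,490),interpolation=2),cv2.resize(b[:,:],(360,490),interpolation=2)]);cv2.imwrite('pics/z.png',o)
E
```

```text
warmer rect 5499 ((0.8111448884010315, 0.0403125137090683), (0.29965895414352417, 0.3089800179004669), 89.00237274169922) 0.16389086181495394
[[ 0.65406966 -0.10680443]
 [ 0.9630028  -0.11218408]
 [ 0.9682201   0.18742946]
 [ 0.659287    0.1928091 ]]
scene lid pts 1881 [ 0.74398476 -0.10610402  0.19002843] [0.78618253 0.19043181 0.33093879]
 hi 98 [0.75962024 0.04351153 0.31581934] [0.74398476 0.03997482 0.30110035] [0.77485097 0.04841155 0.33093879]
 px 207 246 170 285
top lid pts 547 [ 0.73987194 -0.10694788  0.190096  ] [0.77461295 0.18784119 0.32988497]
 hi 31 [0.75500604 0.03999463 0.32009224] [0.73987194 0.03715638 0.30279186] [0.7715874  0.04270498 0.32988497]
 px 210 313 143 154
top wood 156 [ 0.5040538  -0.26322126  0.13319593] dir [ 0.85501086 -0.05725896  0.51543947] slope 0.541520410997254 yaw -0.06686884536196053 ends [ 0.44561732 -0.25930785  0.09796776] [ 0.56534623 -0.26732594  0.1701458 ] 0.14003203456519148
357 173 [ 0.6963 -0.2373  0.2472]
368 174 [ 0.6936 -0.2702  0.2434]
363 173 [ 0.6969 -0.2557  0.2429]
363 174 [ 0.694  -0.2557  0.2421]
372 173 [ 0.6967 -0.2824 
[... 675 characters left out ...]
9 -0.42233144  0.04588386] [0.80733423 0.73885891 0.81237156] 1.4239574404581694
226 192 [0.7582 0.0476 0.3309]
225 191 [0.7588 0.0411 0.329 ]
227 191 [0.7547 0.0424 0.3288]
228 191 [0.7524 0.0422 0.328 ]
222 193 [0.7661 0.0426 0.3268]
221 193 [0.7681 0.0415 0.3265]
225 193 [0.76   0.0444 0.3263]
221 194 [0.7688 0.0439 0.3258]
227 193 [0.7556 0.0444 0.3251]
230 192 [0.7483 0.0427 0.3245]
229 193 [0.7509 0.0434 0.3229]
231 193 [0.7464 0.0431 0.3214]
232 193 [0.744  0.0422 0.32  ]
229 194 [0.7511 0.043  0.3199]
220 197 [0.7719 0.0447 0.3188]
221 197 [0.7697 0.0443 0.3179]
219 198 [0.7743 0.0443 0.3164]
232 196 [0.7458 0.0475 0.3161]
231 196 [0.7473 0.0439 0.3138]
230 196 [0.7491 0.0422 0.3131]
```

View pics/z.png

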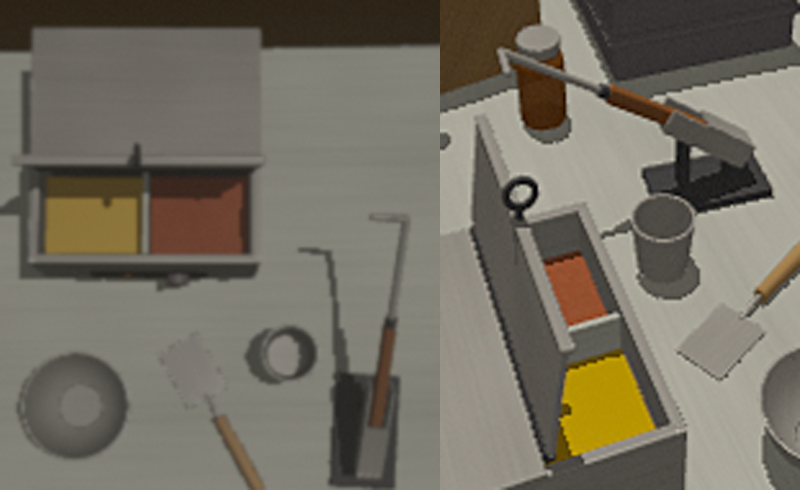

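The crop confirms it: the ring eye stands on the lid's free edge, the prong points left, and the tube's trough and walls sit in line with the pole. Next I'll make the first moves, taking wrist views of the eye and the holster on the way.

```bash
cat >> h.py <<'E'
import pickle
def axes(yaw,slope,flip=-1):
    """tool rotation gripping pole with direction (yaw,slope): flip=-1 -> tool x = -pole x"""
    xp=np.array([np.cos(slope)*np.cos(yaw),np.cos(slope)*np.sin(yaw),np.sin(slope)])
    yp=np.array([-np.sin(yaw),np.cos(yaw),0]);zp=np.cross(xp,yp)
    M=np.c_[xp,yp,zp];Tm=np.c_[flip*xp,-flip*yp,-zp];return M,R.from_matrix(Tm).as_rotvec()
def tcp_for_grip(g,yaw,slope):  # grasp point g -> TCP (19 mm further along tool z)
    M,_=axes(yaw,slope);return np.asarray(g)-M[:,2]*.019
E
python3 - <<'E'
from h import *
q=manip.state()['joint_pos']
for f in (-1,1):
  for g,y,s in [((.536,-.265,.141),-.07,.55),((.573,.02,.313),-.017,0),((.449,.02,.169),-.017,0),((.449,.02,.169),-.017,.3),((.66,-.27,.24),-.07,.6)]:
    M,o=axes(y,s,f);j=inverse_kinematics(tcp_for_grip(g,y,s),o);print(f,None if j is None else np.round(j,2))
print(R.from_rotvec(manip.state()['tcp_rot']).as_matrix().round(2))
print(np.array(shot('wrist')[0]['T_tool_cam']).round(3))
E
```

```text
-1 None
-1 [-0.01  0.04  1.76 -0.    1.34 -1.56]
-1 [-0.01 -0.09  2.16 -0.    1.07 -1.56]
-1 [-0.01 -0.29  2.35 -0.    0.78 -1.56]
-1 [-0.54  0.08  1.96  0.46  0.61 -2.36]
1 [-0.66  0.    2.23  0.62  0.52  0.5 ]
1 [-0.01  0.04  1.76  0.    1.34  1.58]
1 [-0.01 -0.09  2.16  0.    1.07  1.58]
1 [-0.01 -0.29  2.35 -0.    0.78  1.58]
1 [-0.54  0.08  1.96  0.46  0.61  0.78]
[[-0.95  0.32 -0.  ]
 [ 0.32  0.95 -0.  ]
 [ 0.   -0.   -1.  ]]
[[ 0.    -0.962 -0.273  0.071]
 [ 1.     0.    -0.     0.   ]
 [ 0.    -0.273  0.962 -0.145]
 [ 0.     0.     0.     1.   ]]
```

```bash
sed -i 's/flip=-1):/flip=1):/' h.py
python3 - <<'E'
from h import *
M,o=axes(-.017,0)
manip.move_pose([.25,.55,.45],manip.state()['tcp_rot'])
manip.move_pose([.72,.04,.47],o)
c,T=shot('wrist');pickle.dump((c,T),open('w1.pkl','wb'));a=c['image']
M,o=axes(-.07,.57)
g=np.array([.536,-.265,.141])
manip.move_pose(tcp_for_grip(g,-.07,.57)+M[:,2]*.14,o)
c,T=shot('wrist');pickle.dump((c,T),open('w2.pkl','wb'))
cv2.imwrite('pics/w12.png',cv2.resize(cv2.vconcat([a,c['image']]),(400,600)))
cv2.imwrite('pics/w2.png',c['image']);cv2.imwrite('pics/w1.png',a)
print(manip.state()['clock'],manip.state()['tool_pos'])
E
```

```text
5.3167 [ 0.47215573 -0.26078545  0.24443391]
```

View pics/w1.png

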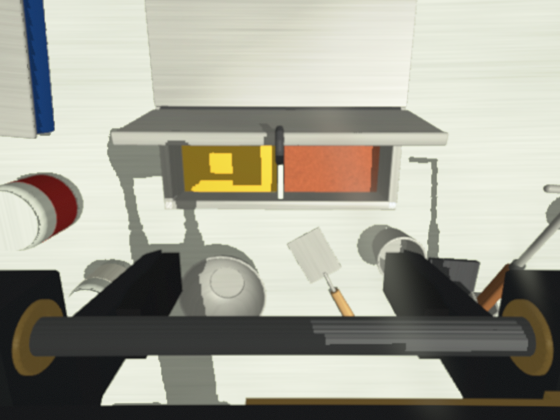

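View pics/w2.png

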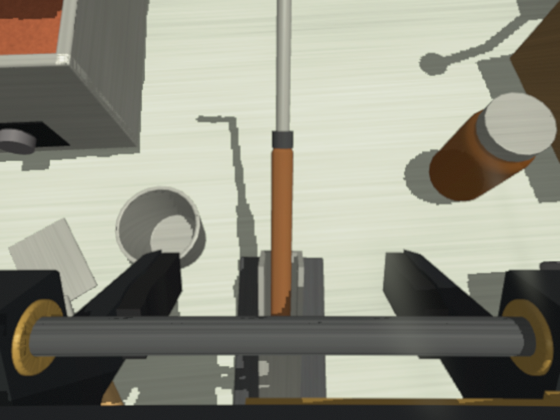

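In the first wrist view the eye is seen edge-on at (280,127–165), above the middle of the lid's edge. In the second the pole is centred (columns 272–293, ferrule at rows 132–149) and the tube mouth walls are at (262/302,252).

```bash
cat > m2.py <<'E'
from h import *
c,T=pickle.load(open('w1.pkl','rb'));P=cloud(c,T)
hs=cv2.cvtColor(c['image'],cv2.COLOR_BGR2GRAY)
w=np.zeros((420,560),bool);w[115:185,270:292]=1
e=w&(P[...,2]>.270)&(hs<75)&(P[...,2]<.34)
q=P[e];print('eye',len(q),q.min(0),q.max(0),q.mean(0));v,u=np.where(e);print(u.min(),u.max(),v.min(),v.max())
for r in range(v.min(),v.max()+1,3):
    k=e[r];print(r,u[v==r].mean(),P[r][k].mean(0).round(4))
l=np.zeros((420,560),bool);l[100:150,105:450]=1;l[:,262:300]=0
l&=(P[...,2]>.18)&(P[...,2]<.31);q=P[l]
A=np.c_[q[:,1],q[:,2],np.ones(len(q))];s=np.linalg.lstsq(A,q[:,0],rcond=None)[0];print('lid plane x=',s,'y range',q[:,1].min(),q[:,1].max(),'z',q[:,2].max(),'at hinge z',s@[.042,.169,1])
# pole
c,T=pickle.load(open('w2.pkl','rb'));P=cloud(c,T);hsv=cv2.cvtColor(c['image'],cv2.COLOR_BGR2HSV)
print('cam',T[:3,3])
b=np.zeros((420,560),bool);b[0:310,255:305]=1
wood=b&(hsv[...,0]<15)&(hsv[...,1]>120);rows=np.where(wood.sum(1)>8)[0];print('wood rows',rows.min(),rows.max())
q=P[wood];q=q[q[:,2]>.08];mu=q.mean(0);d=np.linalg.svd(q-mu,full_matrices=False)[2][0];d*=np.sign(d[0]);t=(q-mu)@d
print('wood',mu,d,np.arcsin(d[2]),np.arctan2(d[1],d[0]),mu+t.max()*d,mu+t.min()*d)
rod=b&(P[...,2]>.15)&~wood;rod[132:]=0;q=P[rod];mr=q.mean(0);dr=np.linalg.svd(q-mr,full_matrices=False)[2][0];dr*=np.sign(dr[0]);print('rod',mr,dr,np.arcsin(dr[2]),np.arctan2(dr[1],dr[0]))
fer=b&(P[...,2]>.1)&(hsv[...,2]<80)&~wood;fer[:128]=0;fer[152:]=0;q=P[fer];print('ferrule',q.min(0),q.mean(0),q.max(0))
# tube: scan rows
for r in range(246,306,6):
    print(r,[ (x,P[r,x].round(3).tolist()) for x in range(256,310,4)] if r in(252,276,300) else '')
E
python3 m2.py
```

```text
eye 160 [0.74284312 0.04022509 0.27800741] [0.77221784 0.04708404 0.32619835] [0.75666295 0.04394002 0.3213622 ]
275 283 126 163
126 279.0 [0.7722 0.0431 0.3155]
129 279.0 [0.7701 0.0431 0.3194]
132 276.0 [0.7678 0.0455 0.3194]
135 276.0 [0.7657 0.0455 0.3224]
138 276.0 [0.7635 0.0455 0.3232]
141 275.5 [0.7613 0.0459 0.3245]
144 275.5 [0.7589 0.046  0.3239]
147 276.0 [0.7567 0.0456 0.3249]
150 276.0 [0.7544 0.0457 0.3253]
153 276.0 [0.7518 0.0457 0.3236]
156 279.0 [0.7495 0.0434 0.324 ]
159 279.5 [0.7469 0.0431 0.3228]
162 279.5 [0.744  0.0431 0.3192]
lid plane x= [ 0.01702156 -0.21722667  0.82327498] y range -0.1044225320501469 0.1910612387286417 z 0.2904909500917742 at hinge z 0.7872785782042595
cam [ 0.4511175  -0.25888718  0.40376806]
wood rows 149 309
wood [ 0.51451084 -0.26272828  0.13896246] [ 0.80650743 -0.06601714  0.58752659] 0.6279988457638456 -0.0816734966775552 [ 0.59854855 -0.26960724  0.20018247] [ 0.46072601 -0.25832569  0.09978116]
rod [ 0.61482247 -0.27124181  0.19354844] [ 0.95361952 -0.07696696 -0.2910084 ] -0.2952806871598734 -0.08053577619258157
ferrule [ 0.5672
[... 745 characters left out ...]
8]), (280, [0.483, -0.26, 0.119]), (284, [0.483, -0.263, 0.119]), (288, [0.483, -0.266, 0.118]), (292, [0.485, -0.27, 0.097]), (296, [0.485, -0.273, 0.095]), (300, [0.482, -0.275, 0.125]), (304, [0.494, -0.286, 0.009]), (308, [0.493, -0.29, 0.011])]
282 
288 
294 
300 [(256, [0.473, -0.234, 0.01]), (260, [0.467, -0.243, 0.113]), (264, [0.467, -0.246, 0.109]), (268, [0.468, -0.249, 0.085]), (272, [0.466, -0.252, 0.108]), (276, [0.466, -0.256, 0.108]), (280, [0.466, -0.259, 0.11]), (284, [0.466, -0.262, 0.109]), (288, [0.466, -0.265, 0.109]), (292, [0.467, -0.269, 0.083]), (296, [0.466, -0.272, 0.084]), (300, [0.465, -0.274, 0.114]), (304, [0.469, -0.283, 0.01]), (308, [0.469, -0.288, 0.012])]
```

Depth, top view and tube geometry agree that the butt is near (0.391,·,0.047). I'll grasp at (0.540,-0.265,0.140).

Run:
```python
from h import *
c,T=pickle.load(open('w2.pkl','rb'));P=cloud(c,T)
L=[];Rr=[]
for r in range(254,308):   # outer wall edges by height
    k=[x for x in range(245,320) if P[r,x,2]>.07 and P[r,x,2]<.2];L.append(P[r,k[0]+0]);Rr.append(P[r,k[-1]])
for q in (np.array(L),np.array(Rr)):
    print(np.polyfit(q[:,0],q[:,1],1),q[[0,-1]].round(4).tolist())
yaw,sl=-.078,.55
M,o=axes(yaw,sl);g=np.array([.540,-.265,.140]);p=tcp_for_grip(g,yaw,sl)
manip.move_pose(p+M[:,2]*.10,o)
manip.move_linear(p,rate=.12)
print(manip.state()['contact_force'])
manip.set_gripper(0,force=50)
s=manip.state();print(s['gripper_width'],s['grasp_force'],s['contact_force'],s['clock'])
Mt,_=axes(yaw,.565)
manip.move_linear(s['tool_pos']+Mt[:,0]*.15,rate=.1)
s=manip.state();print(s['gripper_width'],s['contact_force'],s['clock'],s['tool_pos'])
for n in ('wrist','scene'):
    c,T=shot(n);pickle.dump((c,T),open('g_'+n+'.pkl','wb'));cv2.imwrite(f'pics/g_{n}.png',c['image'])
```

```text
[-0.0851597  -0.20284665] [[0.5027, -0.2458, 0.1108], [0.4617, -0.2422, 0.111]]
[-0.08607064 -0.23563328] [[0.5006, -0.2788, 0.1094], [0.4595, -0.2744, 0.1114]]
[0.36454593 0.30760793 0.1222405 ]
0.015087123029073482 49.99944806098938 [ 0.04017751 -0.31689128 -0.9056865 ] 7.6917
0.015004605479114065 [-0.22561392 -0.05449019 -0.77201476] 9.3417 [ 0.67554237 -0.27546863  0.20334027]
```

```bash
cat >> h.py <<'E'
YW=-.0174
def tcp_for_prong(pr,yaw,sl,L=.185):
    M,o=axes(yaw,sl);g=np.asarray(pr)-L*M[:,0]-.02*M[:,1];return tcp_for_grip(g,yaw,sl),o
E
python3 - <<'E'
from h import *
eye=np.array([.757,.0425,.312])
p,o=tcp_for_prong([.66,-.15,.36],YW,0);manip.move_pose(p,o)
p,o=tcp_for_prong(eye+[-.06,-.055,.0],YW,0);manip.move_pose(p,o)
print(p,manip.state()['tool_pos'],manip.state()['clock'],manip.state()['contact_force'])
ims=[]
for n in ('wrist','scene','top'):
    c,T=shot(n);pickle.dump((c,T),open('h_'+n+'.pkl','wb'));ims.append(c['image'])
crop=cv2.resize(ims[1][120:300,170:340],(510,540),interpolation=cv2.INTER_CUBIC)
cv2.imwrite('pics/hook1.png',crop);cv2.imwrite('pics/hook1t.png',cv2.resize(ims[2][100:230,200:340],(560,520),interpolation=2))
E
```

```text
[ 0.51168002 -0.02927813  0.293     ] [ 0.51158411 -0.0297438   0.29212516] 11.1083 [ 0.58993664 -0.08335981 -1.41550562]
```

View pics/hook1.png

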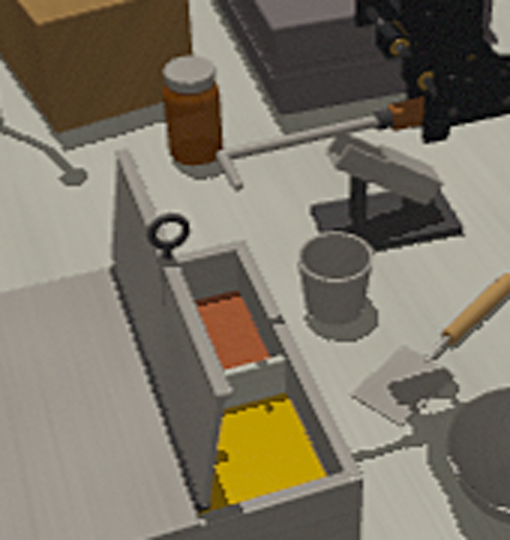

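View pics/hook1t.png

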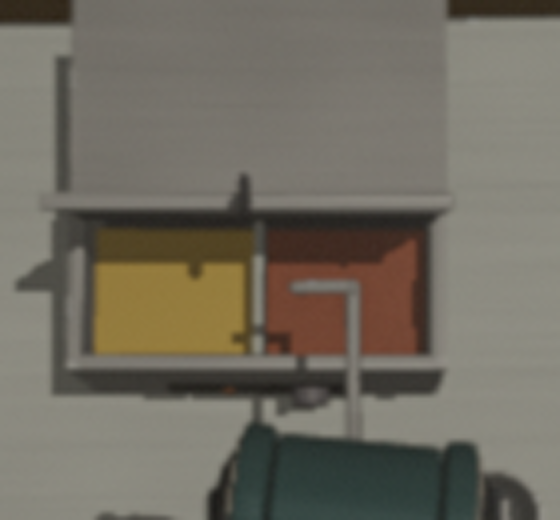

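The scene crop shows the ring hole centre at full-image pixel (226,197), and the prong from its corner at (244,172) to its tip at (249,182). The top crop shows the prong from (288,172) to (273,172) and the eye at (260,148). I'll triangulate both with the same two cameras.

Run:
```python
from h import *
S,Ts=pickle.load(open('h_scene.pkl','rb'));U,Tu=pickle.load(open('h_top.pkl','rb'))
Cs,Cu=cloud(S,Ts),cloud(U,Tu)
def tri(a,b):
    d=[(rays(c,u)@T[:3,:3].T)[0] for c,T,u in((S,Ts,a),(U,Tu,b))];d=[x/np.linalg.norm(x) for x in d]
    A=np.r_[[*(np.eye(3)-np.outer(d[0],d[0])),*(np.eye(3)-np.outer(d[1],d[1]))]]
    o=np.r_[(np.eye(3)-np.outer(d[0],d[0]))@Ts[:3,3],(np.eye(3)-np.outer(d[1],d[1]))@Tu[:3,3]]
    x,r=np.linalg.lstsq(A,o,rcond=None)[:2];return x.round(4),np.sqrt(r).round(4)
# ring hole/outer contour in scene: dark mask with depth near eye
m=np.zeros((420,560),np.uint8);m[185:208,215:240]=1
k=(m>0)&(abs(Cs[...,1]-.043)<.012)&(Cs[...,2]>.29)&(Cs[...,2]<.345)
v,u=np.where(k);print('ring px',len(u),u.min(),u.max(),v.min(),v.max());e,ax,an=cv2.fitEllipse(cv2.convexHull(np.c_[u,v].astype(np.float32)));print(e,ax)
k2=np.zeros((420,560),bool);k2[138:158,252:270]=1;k2&=(Cu[...,2]>.300)&(Cu[...,2]<.35)
v,u=np.where(k2);print('top ring',u.min(),u.max(),v.min(),v.max(),u.mean())
et=(u.mean()+.5,(v.min()+v.max())/2+.5)
print('eye tri',tri((e[0]+.5,e[1]+.5),et))
# prong
for n,c,(u0,u1,v0,v1) in(('s',Cs,(236,300,155,195)),('t',Cu,(268,294,165,205))):
    b=np.zeros((420,560),bool);b[v0:v1,u0:u1]=1;b&=(c[...,2]>.26)&(c[...,2]<.36)
    P=c[b];v,u=np.where(b);print(n,len(P),P.min(0),P.max(0))
    pr=(P[:,0]>np.percentile(P[:,0],99)-.009);
    q=P[b[b]];tip=P[:,1]>P[:,1].max()-.03
    print('  prong px mean',u[tip].mean()+.5,v[tip].mean()+.5,'pts',P[tip].mean(0),P[tip].min(0),P[tip].max(0))
    print('  u,v range',u[tip].min(),u[tip].max(),v[tip].min(),v[tip].max())
print('corner',tri((244.3,172.8),(288.5,172.)),'tip',tri((249.5,182),(273.3,172.)))
```

```text
ring px 122 219 232 191 207
(225.2922821044922, 198.5919647216797) (13.178960800170898, 17.7947998046875)
top ring 260 262 143 154 260.969696969697
eye tri (array([0.7582, 0.0393, 0.3045]), array([0.0006]))
s 299 [ 0.54840032 -0.03835573  0.30961373] [0.69891059 0.01140235 0.32560345]
  prong px mean 247.5 178.92105263157896 pts [ 0.69530503 -0.0013642   0.31661431] [ 0.69036061 -0.01800522  0.31218319] [0.69873778 0.01140235 0.32031033]
  u,v range 244 250 174 183
t 147 [ 0.59882699 -0.03718683  0.31370626] [0.69514436 0.01007298 0.32340958]
  prong px mean 277.76666666666665 171.46666666666667 pts [ 0.69171282 -0.00463692  0.31757423] [ 0.68809268 -0.01783335  0.31395355] [0.69514436 0.01007298 0.32182294]
  u,v range 272 282 170 172
corner (array([ 0.6907, -0.0359,  0.308 ]), array([0.0007])) tip (array([0.6912, 0.0063, 0.3103]), array([0.0011]))
```

Measured with the same cameras, eye minus prong is +0.065 m in x (nominal 0.060) and about 0 in z. I'll line up just short of the ring and check.

Run:
```python
from h import *
p,o=tcp_for_prong([.762,-.0125,.3125],YW,0)
manip.move_linear(p,rate=.1)
p,o=tcp_for_prong([.762,.0105,.3125],YW,0)
manip.move_linear(p,rate=.05)
s=manip.state();print(p,s['tool_pos'],s['contact_force'],s['clock'])
ims=[]
for n in ('wrist','scene','top'):
    c,T=shot(n);pickle.dump((c,T),open('i_'+n+'.pkl','wb'));ims.append(c['image'])
a=cv2.resize(ims[1][165:235,200:265],(520,560),interpolation=2);b=cv2.resize(ims[2][125:195,245:280],(280,560),interpolation=2)
cv2.imwrite('pics/pre.png',cv2.hconcat([a,b]))
```

```text
[ 0.57668002 -0.00627813  0.2935    ] [ 0.57662718 -0.00595909  0.29357273] [ 0.52437287 -0.57864933 -0.96732583] 12.6667
```

View pics/pre.png

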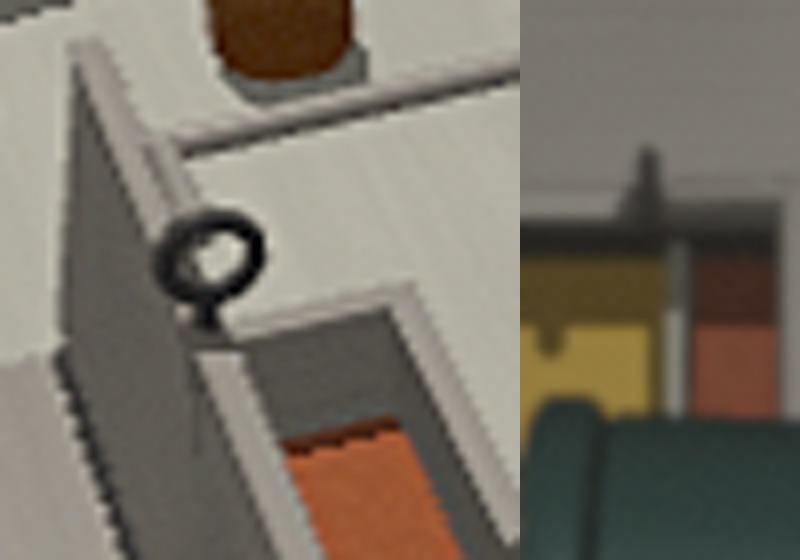

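The scene crop shows the prong just behind the ring, running from (162,150) towards the ring centre at about (212,257), with some offset to the left. I'll project that onto the eye plane to get the correction in numbers.

```bash
cat >> h.py <<'E'
def proj(c,T,X):
    q=(np.atleast_2d(X)-T[:3,3])@T[:3,:3];s=q[:,:2]/q[:,2:];s=s*(1+c['k1']*(s**2).sum(1,keepdims=True))
    K=np.array(c['intrinsics']);return s*[K[0,0],K[1,1]]+K[:2,2]
E
python3 - <<'E'
from h import *
S,Ts=pickle.load(open('i_scene.pkl','rb'))
f=lambda X:((proj(S,Ts,X)-[200,165])*8+4).round(1)
pm=np.array([.762,.0105,.3125])
print('prong base/tip',f([pm-[0,.02,0],pm+[0,.02,0]]).tolist())
print('at eye y',f([[pm[0],.0425,pm[2]]]),'dx 10mm',f([[pm[0]+.01,.0425,pm[2]]]),'dz 10mm',f([[pm[0],.0425,pm[2]+.01]]))
for e in ([.757,.0425,.312],[.762,.0425,.3125]):print('eye',f([e]))
# depth of ring vs prong
C=cloud(S,Ts)
for n,(u0,u1,v0,v1) in dict(prong=(218,226,184,190),ring=(218,235,190,203)).items():
    P=C[v0:v1,u0:u1].reshape(-1,3);P=P[(P[:,2]>.28)&(P[:,2]<.34)];print(n,len(P),P.mean(0).round(4),P.min(0).round(4),P.max(0).round(4))
g=cv2.cvtColor(S['image'],cv2.COLOR_BGR2GRAY)[188:205,216:236];print(g)
E
```

```text
prong base/tip [[150.2, 157.3], [187.5, 239.2]]
at eye y [[199.2 264.8]] dx 10mm [[163.8 273.2]] dz 10mm [[196.  236.5]]
eye [[216.9 262.1]]
eye [[199.2 264.8]]
prong 37 [7.592e-01 1.000e-04 3.118e-01] [ 0.7498 -0.0365  0.2887] [0.7636 0.0187 0.3205]
ring 141 [0.7601 0.0331 0.3096] [ 0.7438 -0.0171  0.281 ] [0.7743 0.0459 0.3296]
[[139 155 152 146 122 133 153 145 142 170 179 177 178 179 180 178 177 175
  174 173]
 [127 152 152 150 121 123 147 151 138 175 186 182 181 181 182 179 179 176
  175 174]
 [ 90 142 153 150 145 125 138 157 154 147 160 185 193 190 188 183 179 178
  175 174]
 [ 75 134 154 151 151 131 141 129 119  92  80  86  90 106 154 186 186 182
  176 175]
 [ 83 111 146 155 158 110  82  83  73  54  47  40  37  43  56 121 181 184
  179 175]
 [ 86  81 141 161 117  64  56  48  38  29  23  18  16  19  19  39 118 177
  182 176]
 [ 86  81 127 143  95  52  44  29  56  52  90 145 160  91  12  17  30 174
  186 178]
 [ 88  87  96  92  58  39  31  42  67  70 136 181 192 198 128  18   6 179
  188 180]
 [ 93  90  86  60  39  31  45  68 119 178 185 182 184 197 130  20  11 143
  180 181]
 [ 89  92  86  56  33  27  54  70 123 178 183 180 186 180 105  16   7 134
  179 182]
 [ 90  91  82  50  35  26  73  79  74 172 188 188 176 132  57  20  45 170
  185 181]
 [ 88  90  93  57  28  29  59  80  72 132 187 164 104  51  24  10 131 180
  183 180]
 [ 91  91  96  73  38  31  31  42  63  76  94  87  51  25  12  88 171 183
  180 180]
 [ 88  92  92  94  64  27  28  30  34  36  34  33  24   8  89 173 185 180
  179 179]
 [ 85  88  91  92  93  77  42  23  27  30  28  16  94 138 177 186 182 179
  181 182]
 [ 87  88  85  90  93  83 142 128  61  29  22 110 179 187 183 183 181 183
  168 165]
 [ 86  91  89  90  92  86 132 122  63  29  21 114 182 175 161 165 159 151
  146 145]]
```

At the ring's plane the prong axis projects to about (211,258), against a hole centre of (212,260). That is within 1 mm, so I'll insert it.

Run:
```python
from h import *
f0=manip.state()['contact_force']
for y in (.028,.037,.0455):
    p,o=tcp_for_prong([.762,y,.3125],YW,0);manip.move_linear(p,rate=.05)
    s=manip.state();print(y,(s['contact_force']-f0).round(2),(s['tool_pos']-p).round(4))
    if np.linalg.norm(s['contact_force']-f0)>5: print('STOP');break
manip.dwell(.4)
c,T=shot('scene');pickle.dump((c,T),open('j_scene.pkl','wb'))
cv2.imwrite('pics/in.png',cv2.resize(c['image'][150:250,180:300],(720,600),interpolation=2));print(s['clock'])
```

```text
0.028 [-0.3  -0.84  0.53] [ 0.      0.0004 -0.    ]
0.037 [ 0.34 -0.35  0.46] [-0.      0.0003  0.    ]
0.0455 [0.52 0.33 0.33] [-0.      0.0003 -0.    ]
13.9667
```

View pics/in.png

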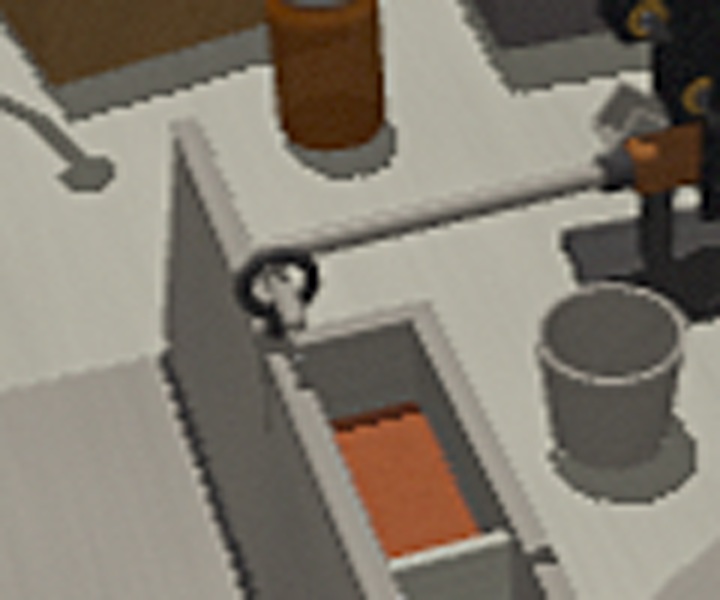

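The prong passes through the ring and its tip shows on the near side at (290,315) in the crop, with no contact force. Now I'll pull along the arc.

Run:
```python
from h import *
f0=manip.state()['contact_force'];H=np.array([.781,.045,.169]);ux=np.array([np.cos(YW),np.sin(YW),0]);uz=np.array([0,0,1])
for t in list(np.linspace(1.35,.05,14)):
    pr=H-.145*np.cos(t)*ux+.145*np.sin(t)*uz
    p,o=tcp_for_prong(pr,YW,0);manip.move_linear(p,rate=.07)
    s=manip.state();f=s['contact_force']-f0;print(round(t,2),f.round(1),s['moment'].round(2),s['clock'])
    if np.linalg.norm(f)>14: print('STOP');break
c,T=shot('scene');pickle.dump((c,T),open('k_scene.pkl','wb'));c2,T2=shot('top');pickle.dump((c2,T2),open('k_top.pkl','wb'))
cv2.imwrite('pics/k.png',cv2.resize(c['image'][140:340,120:340],(660,600),interpolation=2))
C=cloud(c2,T2);m=np.zeros((420,560),bool);m[140:205,215:315]=1
for x in (.67,.69,.71,.73,.75,.77): 
    k=m&(abs(C[...,0]-x)<.006)&(abs(C[...,1]-.12)<.05);print(x,np.median(C[k][:,2]))
```

```text
1.35 [ 0.4 -0.4 -0.5] [ 0.01  0.12 -0.  ] 14.75
1.25 [-0.3  0.4  0.5] [-0.06  0.12 -0.01] 15.1083
1.15 [ 1.  -0.4 -0.4] [ 0.01  0.18 -0.02] 15.4667
1.05 [ 1.9 -0.2  0.1] [0.04 0.11 0.06] 15.825
0.95 [ 0.4 -0.1 -0.3] [-0.01  0.14 -0.  ] 16.1833
0.85 [ 0.1 -0.8 -0.4] [-0.04  0.15 -0.01] 16.5417
0.75 [ 1.  -0.6 -0.5] [0.   0.16 0.03] 16.9
0.65 [ 1.1 -0.8 -0. ] [0.03 0.2  0.01] 17.2583
0.55 [ 0.9  0.  -0. ] [-0.01  0.17 -0.03] 17.6167
0.45 [ 0.2 -0.5 -0.7] [ 0.01  0.2  -0.04] 17.975
0.35 [ 1.  -0.7 -0.5] [ 0.02  0.12 -0.  ] 18.3333
0.25 [ 0.9 -0.4  0. ] [ 0.01  0.03 -0.09] 18.6917
0.15 [ 4.6 -0.3 -1.3] [ 0.01 -0.33  0.04] 19.05
0.05 [ 5.1 -0.6 -0.3] [-0.01 -0.5  -0.03] 19.4083
0.67 0.1797779775076277
0.69 0.17853853163196554
0.71 0.17712087877553206
0.73 0.1766701074445638
0.75 0.17445469269378833
0.77 0.1735336279684554
```

Run:
```python
from h import *
p0=manip.state()['tool_pos'];f0=np.array([.5,-.5,-1])
def ang():
    c2,T2=shot('top');C=cloud(c2,T2);m=np.zeros((420,560),bool);m[140:205,215:315]=1;m&=(C[...,0]>.665)&(C[...,0]<.775)&((C[...,1]>.08)|(C[...,1]<-.0))&(C[...,2]>.15)
    return np.polyfit(C[m][:,0],C[m][:,2],1)[0]
print(ang())
for d in ([.004,0,-.003],[.004,0,-.007],[.004,0,-.010],[.004,0,-.013],[.004,0,-.016]):
    manip.move_linear(p0+d,rate=.03);s=manip.state();f=s['contact_force']-f0;a=ang();print(d,f.round(1),s['moment'].round(2),'slope',round(a,4),s['clock'])
    if abs(f[2])>9:break
manip.dwell(.3)
c,T=shot('scene');pickle.dump((c,T),open('k_scene.pkl','wb'))
cv2.imwrite('pics/k.png',cv2.resize(c['image'][140:300,150:310],(600,600),interpolation=2))
```

```text
-0.06025441353198592
[0.004, 0, -0.003] [-1.2  0.7  0.5] [ 0.    0.09 -0.05] slope -0.0653 19.9
[0.004, 0, -0.007] [0.2 0.1 0.5] [0.03 0.1  0.01] slope -0.0541 20.2333
[0.004, 0, -0.01] [-0.2 -0.7  1. ] [-0.02  0.    0.03] slope -0.0406 20.5333
[0.004, 0, -0.013] [0.2 0.6 0.6] [ 0.04 -0.01 -0.02] slope -0.0158 20.8333
[0.004, 0, -0.016] [0.4 0.6 1.4] [ 0.03 -0.08 -0.01] slope -0.0024 21.1333
```

Run:
```python
from h import *
p0=manip.state()['tool_pos']
for d in (.002,.004,.006):
    manip.move_linear(p0+[0,0,-d],rate=.03);s=manip.state();print(d,s['contact_force'].round(1),s['moment'].round(2),s['clock'])
    if s['contact_force'][2]>3:break
manip.dwell(.3)
ims=[]
for n in('scene','top'):
    c,T=shot(n);pickle.dump((c,T),open(f'k_{n}.pkl','wb'))
    C=cloud(c,T);m=(C[...,0]>.67)&(C[...,0]<.77)&(C[...,1]>.08)&(C[...,1]<.18)&(C[...,2]>.15)&(C[...,2]<.2);print(n,np.polyfit(C[m][:,0],C[m][:,2],1),m.sum())
    if n=='scene':cv2.imwrite('pics/k.png',cv2.resize(c['image'][150:290,180:320],(600,600),interpolation=2))
```

```text
0.002 [ 1.1 -0.8 -0.4] [ 0.05 -0.15  0.03] 21.7833
0.004 [0.1 0.5 1.4] [ 0.04 -0.32  0.03] 22.0333
0.006 [1.5 0.2 0.9] [ 0.07 -0.4   0.02] 22.2833
scene [-0.0025781   0.17580654] 1438
top [0.00155142 0.17193023] 998
```

View pics/k.png

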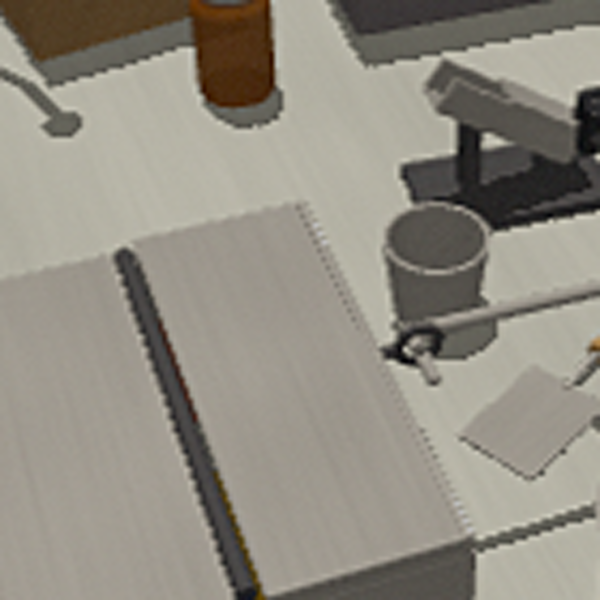

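The lid is level and shut (slope about 0) with the prong still through the ring (tip at (433,378) in the crop). I'll relieve the load, unhook sideways and measure the pole's tilt in the hand.

Run:
```python
from h import *
p0=manip.state()['tool_pos']
for d in (.003,.006,.008,.010):
    manip.move_linear(p0+[0,0,d],rate=.04);s=manip.state();m=np.mean([manip.dwell(.03) or manip.state()['moment'][1] for _ in range(4)]);print(d,s['contact_force'].round(1),round(m,3))
    if m>.07: break
q=s['tool_pos']
for d in (.02,.04,.07):
    manip.move_linear(q+[0.0003*0,-d,0],rate=.06);s=manip.state();print(d,s['contact_force'].round(1),s['clock'])
manip.move_linear(s['tool_pos']+[-.02,-.06,.1],rate=.15)
for n in('scene','top'):
    c,T=shot(n);C=cloud(c,T);m=(C[...,0]>.67)&(C[...,0]<.77)&(C[...,1]>.08)&(C[...,1]<.18)&(C[...,2]>.15)&(C[...,2]<.2);print(n,'lid',np.polyfit(C[m][:,0],C[m][:,2],1))
    tp=manip.state()['tool_pos'];g=tp+[0,0,.019]
    m=(C[...,0]>g[0]+.07)&(C[...,0]<g[0]+.175)&(abs(C[...,1]-g[1])<.02)&(abs(C[...,2]-g[2])<.04);P=C[m]
    print('rod',len(P),'z(x)',np.polyfit(P[:,0]-g[0],P[:,2]-g[2],1),'y(x)',np.polyfit(P[:,0]-g[0],P[:,1]-g[1],1),'maxx',(C[(C[...,0]>g[0]+.07)&(C[...,0]<g[0]+.22)&(abs(C[...,1]-g[1])<.06)&(abs(C[...,2]-g[2])<.04)][:,0]-g[0]).max())
    pickle.dump((c,T),open(f'l_{n}.pkl','wb'))
print(manip.state()['clock'])
```

```text
0.003 [ 0.8  0.4 -0. ] -0.221
0.006 [-0.5 -1.  -0. ] -0.031
0.008 [ 0.4 -0.2 -0.6] 0.071
0.02 [-0.2  0.1 -1.4] 24.3167
0.04 [-0.5  0.  -1.1] 24.8
0.07 [-0.1 -0.  -1.6] 25.45
scene lid [-0.00163826  0.1752302 ]
rod 137 z(x) [-0.01217901  0.00742629] y(x) [-0.00606939  0.00074909] maxx 0.18768416643255237
top lid [0.00101759 0.1724679 ]
rod 116 z(x) [-0.00335057  0.00688781] y(x) [-0.0060722  -0.00186137] maxx 0.18464358951233373
26.4917
```

The lid stays shut. The pole is straight in the hand and grip-to-prong still measures about 185 mm. Next I'll insert it along the tube axis, watching the force.

Run:
```python
from h import *
yaw,sl=-.0855,.605
M,o=axes(yaw,sl);d,_=axes(yaw,.6);d=d[:,0];A=np.array([.479,-.2602,.1063])
p,oo=tcp_for_prong([.66,-.20,.36],YW,0);manip.move_pose(p,oo)
tp=lambda k:tcp_for_grip(A+k*d,yaw,sl)
manip.move_pose(tp(.245),o);manip.dwell(.3)
f0=manip.state()['contact_force'];print(f0,manip.state()['clock'])
for k in list(np.arange(.22,.075,-.015))+[.072,.069,.066,.063]:
    manip.move_linear(tp(k),rate=.05);s=manip.state();f=s['contact_force']-f0
    print(round(k,3),'axial',round(f@d,1),'y',round(f@M[:,1],1),'n',round(f@M[:,2],1),s['moment'].round(2))
    if f@d>12 or np.linalg.norm(f)>20: print('STOP');break
print(s['clock'],s['tool_pos'])
c,T=shot('wrist');pickle.dump((c,T),open('n.pkl','wb'))
```

```text
[-1.10701906  0.0342128  -1.61049597] 28.425
0.22 axial 1.5 y 0.4 n -0.1 [-0.01  0.51 -0.02]
0.205 axial 1.4 y -0.2 n -0.9 [ 0.    0.48 -0.07]
0.19 axial 1.6 y 0.3 n -0.2 [ 0.01  0.47 -0.01]
0.175 axial 1.0 y -0.0 n -0.2 [ 0.02  0.5  -0.04]
0.16 axial 1.1 y -0.4 n 0.6 [0.03 0.47 0.03]
0.145 axial 1.0 y 0.3 n -0.3 [0.04 0.51 0.04]
0.13 axial 1.3 y -1.0 n -1.0 [0.08 0.47 0.01]
0.115 axial 0.6 y -0.4 n -0.1 [ 0.02  0.53 -0.04]
0.1 axial 1.0 y 0.5 n -0.5 [ 0.02  0.45 -0.04]
0.085 axial 1.2 y 0.4 n -0.5 [0.   0.44 0.03]
0.072 axial 4.5 y 0.5 n -1.2 [-0.02  0.14 -0.03]
0.069 axial 8.9 y -0.0 n -1.3 [ 0.09 -0.61 -0.  ]
0.066 axial 14.8 y 1.4 n -5.2 [ 0.11 -1.55  0.1 ]
STOP
34.0333 [ 0.54820406 -0.26799648  0.13287745]
```

It bottomed out where expected (axial force rises from 0.072, nominal 0.0694). Releasing, backing off and checking.

Run:
```python
from h import *
s=manip.state();z=R.from_rotvec(s['tcp_rot']).as_matrix()[:,2]
manip.set_gripper(.08);s=manip.state();print(s['contact_force'])
manip.move_linear(s['tool_pos']-z*.115,rate=.1);manip.dwell(.5)
c,T=shot('wrist');P=cloud(c,T);hsv=cv2.cvtColor(c['image'],cv2.COLOR_BGR2HSV)
b=np.zeros((420,560),bool);b[0:310,240:320]=1
wood=b&(hsv[...,0]<15)&(hsv[...,1]>120)&(P[...,2]>.08)&(P[...,2]<.22);q=P[wood];q=q[abs(q[:,1]+.265)<.012]
pz=np.polyfit(q[:,0],q[:,2],1);py=np.polyfit(q[:,0],q[:,1],1);print('wood z',pz,np.arctan(pz[0]),'yaw',py,'xmax',q[:,0].max(),'y@.484',np.polyval(py,.484))
fer=b&(P[...,2]>.1)&(P[...,2]<.22)&(hsv[...,2]<80)&~wood;q=P[fer];q=q[abs(q[:,1]+.27)<.012]
if len(q):print('ferrule',q.min(0),q.mean(0),q.max(0))
for n in('scene','top'):
    c,T=shot(n);C=cloud(c,T);m=(C[...,0]>.67)&(C[...,0]<.77)&(C[...,1]>.08)&(C[...,1]<.18)&(C[...,2]>.15)&(C[...,2]<.2);print(n,'lid',np.polyfit(C[m][:,0],C[m][:,2],1)[0])
    m=(C[...,0]>.6)&(C[...,0]<.75)&(abs(C[...,1]+.27)<.045)&(C[...,2]>.18)&(C[...,2]<.3);q=C[m];pz=np.polyfit(q[:,0],q[:,2],1)
    print(n,'rod slope',np.arctan(pz[0]),'tip',q[:,0].max(),q[:,2].max())
    C0=cloud(*pickle.load(open(n+'.pkl','rb')));q=C0[(C0[...,0]>.6)&(C0[...,0]<.75)&(abs(C0[...,1]+.27)<.045)&(C0[...,2]>.18)&(C0[...,2]<.3)];print('  start: tip',q[:,0].max(),q[:,2].max(),np.arctan(np.polyfit(q[:,0],q[:,2],1)[0]))
print(manip.state()['clock'],manip.state()['contact_force'])
```

```text
[-0.51022815  0.52238195  0.57326923]
wood z [ 0.59745188 -0.16963315] 0.5385437772341606 yaw [-0.0777149  -0.22507676] xmax 0.5666913772144778 y@.484 -0.26269077396231305
ferrule [ 0.47141178 -0.27701299  0.11176357] [ 0.57196841 -0.26965246  0.16845501] [ 0.57911871 -0.26258944  0.17349557]
scene lid -0.0004123595431510393
scene rod slope 0.5322072350626345 tip 0.7048739678689181 0.2433772760190699
  start: tip 0.7059046892576372 0.24218908734051725 0.5304721863357172
top lid -0.004197263057876284
top rod slope 0.5255035873744999 tip 0.7014238095027316 0.24548186807584726
  start: tip 0.7010212882323796 0.247202099450073 0.5322434524322988
37.075 [-0.01858882  1.12158206  1.01832514]
```

```bash
python3 -c "
from h import *
print(order.close_job())"
```

```text
the job is handed in; nothing more can be done
None
```

The lid is shut, the pole is back in its holster at the bottom and released, and I handed the job in at about 37 s of the 61 s; the verdict was not shown to me, and I did not measure the bystanders' positions afterwards.

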